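Present a loose ball on its tray above the light panel

TASK

Take the fork lifter by its handle, slide its two tines under the ball tray and lift the tray on the fork, keeping it near level so that the loose ball never leaves its pocket; do not touch the tray or the ball with the gripper. Carry it over the middle of the square light panel and hold it there about 10 cm above the panel, level and still: the program finishes while the gripper is still holding the lifter with the tray and ball on it. Leave the other things on the bench where they are.

Things in the scene. Friction and masses are not known exactly. Their poses are not given: they have to be found in the camera images.
- lifter: Fork lifter, loose (about 0.22 kg), standing level on its flat steel foot. Origin on the underside, below the middle of the handle; x axis along the tines toward their tips, z up. Foot plate 68 mm wide (y), 4 mm thick, x = -45 to +50 mm. A stop bar (x = 40 to 52 mm, 68 mm wide, top at z = 18 mm) stands across the root of the tines: the tray is fully on the fork when its edge meets it.
- lifter_tips (a point): Point midway between the tips of the lifter's two tines, 135 mm ahead of the lifter's origin, 2 mm above its underside. The tines are straight and flat, 12 mm wide, 4 mm thick, centred 28 mm to either side of this line, underside level with the foot's; free length 83 mm from the stop bar to the tips. Same axes as the lifter.
- lifter_grip (a point): Middle of the lifter's black handle: a straight level bar along the lifter's x axis, 94 mm long, 16 mm wide (y), 20 mm high, on a post near each end (36 mm before and behind this point). It lies 46 mm above the foot's underside, 32 mm of free space between bar and foot plate. Same axes as the lifter.
- tray_mid (a point): Centre of the underside of the ball tray's plate, 18 mm above the bench. Loose tray, about 0.14 kg: bare metal plate 70 (x) x 104 (y) x 8 mm on two dark runners, 18 mm high, 10 mm wide, along its 70 mm sides. Below the plate it is open right through along x, 84 mm wide, 18 mm high: the fork goes in along +x, from the -x side, which faces the free middle of the bench.
- tray_pocket (a point): Centre of the floor of the round pocket in the middle of the tray's plate, 4 mm above tray_mid. The pocket is 40 mm across and 4 mm deep. Same axes as the tray.
- ball_center (a point): Centre of the loose steel ball, 20 mm across, that lies free in the tray's pocket (may roll about in it).
- panel_top (a point): Centre of the top face of the light panel: a fixed flat square aluminium box, 130 x 130 mm and 23 mm high, with a white top plate, standing on the bench. z up.
- tape_roll_mid (a point): Bystander: yellow tape roll lying flat, 58 mm across, 19 mm high; its centre.
- housing_1_mid (a point): Bystander: small grey metal housing, 30 x 49 x 31 mm, at the back between the press and the grey hopper; its centre.
- threadlock_mid (a point): Bystander: small standing red bottle with a blue cap, 16 x 26 x 70 mm; its centre.
- bearing_1_mid (a point): Bystander: ball bearing lying flat, 26 mm across, 8 mm high; its centre.
- housing_4_mid (a point): Bystander: another such housing, 30 x 49 x 31 mm, in front of the press, between panel and round dish; its centre.

How it is judged:
By the outcome, as a careful person would: the job done as asked, in the order asked, and still so for the second after the job is handed in, while the arm keeps its last pose, push and grip.
It also fails if it takes over 54 s, if anything falls off the work surface, if the arm or the gripper's body presses on something with over 40 N, if the wrist force passes 120 N, or if a joint passes its speed limit or range.

ROBOT

A 7-joint arm with a two-finger parallel gripper is mounted at the origin on a cart in front of the work surface, level with it; the furniture and walls round the work are solid. World frame = base frame: x ahead of the robot, y to its left, z up, the work surface at z = 0. Lengths are in m, angles in rad, forces in N, time in s.
With the tool pointing down it reaches from about 0.425 to 0.875 m from the base axis. Payload 8.4 kg.
Tool frame: the origin (TCP) lies between the finger pads; the fingertips stand 8 mm ahead of it and the grasp point (between the pads) lies 11 mm behind it; z points along the fingers, y is the line along which they close (so a half turn about z gives the same grasp; the last joint's range is limited). The gripper opens to 87 mm and grips with 3 to 60 N. Pads are 19 mm wide; open, the fingers measure 117 mm over their backs; the gripper's body (75 mm by 190 mm) begins 51 mm behind the grasp point.
Start: joints at [-1.433, 0.333, 0.04, 1.465, -0.013, 1.343, -0.059], TCP at [0.152, 0.632, 0.203] pointing down, gripper open.
Joint ranges: [-2.58, 2.58], [-0.38, 2.09], [-1.3, 1.39], [0.25, 2.4], [-1.5, 4.64], [0.08, 2.09], [-2.65, 2.65]. Speed limits (rad/s): [2.22, 2.22, 2.79, 2.79, 3.14, 3.14, 3.14].

INTERFACE

Orientations are given as a rotation vector (axis times angle).
In Python, from rig import robot gives the robot as it stands. The module is installed in compiled form; this text tells all that it offers.
- The arm moves only by the tool apply_moves, never from a script. Its argument "steps" is a list of rows, each a list of 7 numbers: the shift along the world's x, y, z in mm, then the turn, a rotation vector about the world's x, y, z in degrees, then the closure in counts, from 0 (fully open) to 255 (shut). A call has 1 to 10 rows; each row shifts and turns the commanded pose from where the row before left it; what a row does not reach is not made up. A row lasts 1/8 s, in which the tool goes at most 62.5 mm and 10.7 degrees, less where a joint would pass 70% of its speed; a pose out of reach is approached as far as the arm can. A call with a gripper value outside its range is refused whole. The fingers move at their own pace and stop on an object; "newtons" is the grip in N (left out, the last holds). Time passes only in rows, so rows that do not move let the fingers close. It gives the time, the measured TCP pose, the force, the opening and the grip force at its end, in the units of the state.
- robot.read_state(): the state, without advancing time (a new reading comes with each control period).
- robot.get_image(name): name is "side" or "top"; returns a dict with "img" (480x640x3 uint8, red, green, blue), "z_map" (480x640 float32, m along the optical axis (not along the pixel's ray), 0 where there is no reading), "fx", "fy", "cx", "cy" (pixels), "view" (4x4, takes a point from world to camera coordinates). Camera axes: x right, y up, looking along -z (the intrinsics and any distortion apply to the point x, -y, -z); pixel columns grow to the right and rows downward; lengths in m; the calibration is good to about 2 mm. A picture is of the moment at which its call begins.
- robot.finish_job(): hands the job in; it is judged then, once.
Trained networks look in a picture, given as the dict that the camera call returned (one of the last four; its "shot" number tells which), for a name from the list of things; names that differ only in an ending like _2 or _b are one class to them, and where a whole thing is asked for, a point or a joint stands for the part that bears it (a point fixed in the world has none). Each returns a list of dicts, best first, with "confidence" (0 to 1); they miss things now and then, are a little off and sometimes report something else, mostly with a low value. They report only what shows in the picture. A call takes as long as a camera call.
- robot.silhouettes(picture, target): "pixels" (480x640 bool, what is visible of it) and "rect" ([left, top, right, bottom] in pixels, round what is visible of it).
The state is a dict: "clock": time; "joints": joint angles; "joint_velocities": joint speeds; "joint_efforts": joint torques, N m; "tool_pos": TCP position; "orientation": TCP orientation; "contact_force": force on the tool from outside, world axes, zero at the start; "wrist_torque": the same for the moment, N m; "grip_width": opening from 0.0 (shut) to 1.0 (fully open); "grasp_force": force on a finger pad.
Only numpy, scipy, OpenCV 4.12 (cv2) and the standard library are available. Lean on these libraries where they do the work, as an engineer would, in place of code of your own. Each camera call takes 0.05 s, during which the arm holds its last target. There are 200 camera calls.

## Working session

There is one attempt and no reset: what is moved stays moved. The work goes in short steps, Python scripts to look and compute and a tool call to move; the robot and the scene stay as the last step left them, time stands still between calls to the robot, and variables do not carry over. Pictures are saved under pics/ and viewed, at most 10 in all, crops included, and the job is handed in when it is done.

Besides the shell and the picture viewer there is one more tool, called after "Call:" as name(argument=value, ...) on one line, values as JSON. apply_moves: Moves the arm, as the interface text tells. Its arguments: {"type":"object","properties":{"steps":{"type":"array"},"newtons":{"type":"number"}},"required":["steps"]}

```bash
mkdir -p pics; cat > h.py <<'E'
import numpy as np, cv2
from rig import robot
def snap(n,f=None):
    p=robot.get_image(n)
    if f: cv2.imwrite('pics/'+f,p['img'][:,:,::-1])
    return p
def cloud(p,mask=None):
    z=p['z_map']; v,u=np.nonzero((z>0)&(mask if mask is not None else True))
    d=z[v,u]; c=np.c_[(u-p['cx'])/p['fx']*d,-(v-p['cy'])/p['fy']*d,-d,np.ones(len(d))]
    return (c@np.linalg.inv(p['view']).T)[:,:3],u,v
def proj(p,w):
    c=p['view']@np.r_[w,1]; return p['cx']+p['fx']*c[0]/-c[2],p['cy']+p['fy']*-c[1]/-c[2]
E
python3 - <<'E'
from h import *
s=robot.read_state(); print(s)
for n in('top','side'):
    p=snap(n,n+'0.png'); print(n,[k for k in p],np.linalg.inv(p['view'])[:3].round(3))
    for t in('lifter','tray_mid','panel_top','ball_center','tape_roll_mid','threadlock_mid','housing_1_mid','bearing_1_mid'):
        for r in robot.silhouettes(p,t)[:2]:
            c,u,v=cloud(p,r['pixels']); print(t,round(r['confidence'],2),np.round(r['rect']),len(c), c.min(0).round(3),np.median(c,0).round(3),c.max(0).round(3))
E
```

```text
{'clock': 0.0, 'joints': array([-1.43314935,  0.33389872,  0.03986559,  1.46627019, -0.01338593,
        1.34332553, -0.05853662]), 'joint_velocities': array([-0.0015147 ,  0.0008348 ,  0.0003976 ,  0.00045842,  0.00146768,
        0.00034692, -0.00021517]), 'joint_efforts': array([-4.38054331e-04, -6.56350136e+01,  1.33494671e+00, -4.03803277e+01,
       -5.97887160e-02,  4.47690999e-02,  1.54643658e-04]), 'tool_pos': array([0.152427  , 0.63134956, 0.20226761]), 'orientation': array([-3.71227634e-01, -3.11950874e+00,  2.56736290e-03]), 'contact_force': array([0.12768295, 0.36572402, 0.69078543]), 'wrist_torque': array([ 0.02168168,  0.02540668, -0.0131018 ]), 'grasp_force': 0.0, 'grip_width': 0.9987045531762484}
top ['img', 'z_map', 'fx', 'fy', 'cx', 'cy', 'view', 'shot'] [[ 0.012  0.993 -0.116  0.412]
 [-1.     0.014  0.012 -0.222]
 [ 0.013  0.116  0.993  1.229]]
lifter 0.82 [250. 202. 329. 252.] 1550 [ 0.538 -0.246 -0.005] [ 0.582 -0.179  0.005] [ 0.651 -0.06   0.063]
lifter 0.46 [324. 322. 331. 331.] 71 [ 0.352 -0.254  0.002] [ 0.364 -0.242  0.008] [ 0.375 -0.233  0.013]
tray_mid
[... 985 characters left out ...]
 -0.932 -1.235]
 [-0.024  0.932  0.363  0.467]]
tray_mid 0.65 [318. 231. 355. 241.] 358 [ 0.52   0.006 -0.   ] [0.571 0.026 0.026] [0.623 0.087 0.03 ]
panel_top 0.91 [235. 276. 320. 319.] 2142 [ 0.36  -0.417 -0.002] [ 0.444 -0.36   0.023] [ 0.524 -0.257  0.026]
panel_top 0.54 [320. 246. 348. 280.] 60 [ 0.541 -0.234  0.002] [ 0.587 -0.185  0.055] [ 0.6   -0.154  0.058]
threadlock_mid 0.55 [214. 312. 230. 350.] 366 [-0.084 -0.528 -0.854] [ 0.363 -0.52   0.029] [0.371 0.942 0.07 ]
housing_1_mid 0.41 [318. 229. 354. 242.] 329 [0.524 0.006 0.   ] [0.577 0.028 0.026] [0.628 0.104 0.03 ]
bearing_1_mid 0.59 [241. 277. 257. 283.] 63 [ 0.353 -0.258  0.   ] [ 0.365 -0.25   0.007] [ 0.376 -0.23   0.01 ]
```

```bash
python3 -c "
import cv2,numpy as np
a=cv2.imread('pics/top0.png');b=cv2.imread('pics/side0.png')
cv2.imwrite('pics/both0.png',cv2.resize(np.vstack([a,b]),(400,600)))"
```

```text
(no output)
```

View pics/top0.png

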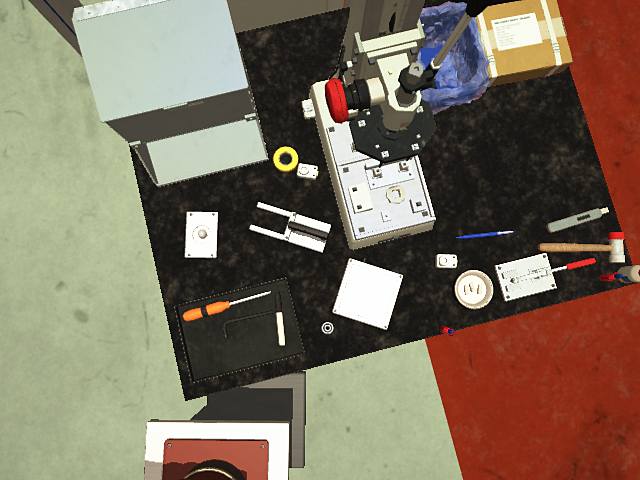

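View pics/side0.png

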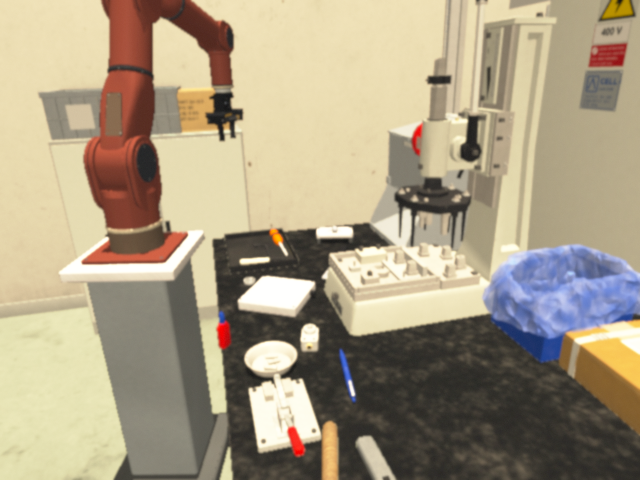

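The top view shows the lifter at about (290,227) with its tines pointing left toward the tray at (202,234). The panel is at (368,293) and the press base is just right of the lifter. Next I'll fit exact poses and check obstacle heights.

```bash
cat >> h.py <<'E'
def plane(p,u,v,z):
    """pixel rays meet height z"""
    M=np.linalg.inv(p['view']); d=np.c_[(u-p['cx'])/p['fx'],-(v-p['cy'])/p['fy'],-np.ones(len(u))]@M[:3,:3].T
    return M[:3,3]+d*((z-M[2,3])/d[:,2:])
def rect(w):
    (c,s,a)=cv2.minAreaRect((w[:,:2]*1000).astype(np.float32)); return np.round(c,1),np.round(s,1),round(a,1)
E
python3 - <<'E'
from h import *
p=snap('top')
for t,z in(('tray_mid',.026),('panel_top',.023),('lifter',0.004),('ball_center',.032)):
    r=robot.silhouettes(p,t)[0]; c,u,v=cloud(p,r['pixels'])
    w=plane(p,u,v,z); print(t,rect(w),w.mean(0))
    b=c[abs(c[:,2]-z)<.008]; print('  depth',rect(b),b.mean(0))
    if t=='lifter':
        h=(c[:,2]>.045); print('handle',h.sum(),c[h].mean(0),rect(c[h]),'plane',rect(plane(p,u[h],v[h],.056)))
    if t=='tray_mid':
        r0=r
c,u,v=cloud(p)
print('noise bench', c[(abs(c[:,0]-.45)<.03)&(abs(c[:,1]+.1)<.05)].std(0)[2],c[(abs(c[:,0]-.45)<.03)&(abs(c[:,1]+.1)<.05)].mean(0)[2])
# height map 40mm cells
for x in np.arange(.84,.3,-.03):
    print('%.2f'%x,' '.join('%4d'%(1000*np.max(c[(abs(c[:,0]-x)<.015)&(abs(c[:,1]-y)<.02),2],initial=-.001)) for y in np.arange(.24,-.5,-.04)))
im=p['img'][180:340,160:420,::-1]; cv2.imwrite('pics/crop1.png',cv2.resize(im,None,fx=3,fy=3,interpolation=cv2.INTER_CUBIC))
E
```

```text
tray_mid (array([571.1,  44.8]), array([ 76.4, 106.9]), 89.9) [0.57008995 0.04644933 0.026     ]
  depth (array([570.6,  47.8]), array([ 70.9, 104.1]), 90.0) [0.57047446 0.04733926 0.02573445]
panel_top (array([ 592.6, -155.3]), array([178. ,  69.9]), 72.6) [ 0.58593782 -0.17412868  0.023     ]
  depth (array([ 595. , -152.3]), array([12.2, 68. ]), 73.3) [ 0.59394896 -0.1517695   0.01875652]
lifter (array([ 595. , -153.8]), array([180. ,  70.7]), 72.5) [ 0.58904455 -0.17274484  0.004     ]
  depth (array([ 595.3, -153.1]), array([179.7,  69.7]), 72.9) [ 0.58856539 -0.16878084  0.00397947]
handle 305 [ 0.58079596 -0.19623025  0.0553113 ] (array([ 581.5, -196.1]), array([93.7, 16.7]), 73.5) plane (array([ 580.5, -196. ]), array([93.4, 17.1]), 73.3)Traceback (most recent call last):
  File "<stdin>", line 4, in <module>
IndexError: list index out of range
```

```bash
python3 - <<'E'
from h import *
p=snap('top')
c,u,v=cloud(p)
b=c[(abs(c[:,0]-.443)<.11)&(abs(c[:,1]+.333)<.11)&(abs(c[:,2]-.024)<.006)]; print('panel',len(b),rect(b),b[:,2].mean())
b=c[(abs(c[:,0]-.45)<.03)&(abs(c[:,1]+.1)<.05)]; print('bench',b[:,2].std(),b[:,2].mean())
# tray yaw by edges: fit left/right edges of plate
t=c[(abs(c[:,0]-.57)<.07)&(abs(c[:,1]-.048)<.06)&(c[:,2]>.02)]; print('tray',rect(t),t.mean(0))
for ax,o in((0,1),(1,0)):
    for f in(np.min,np.max):
        bins=np.round(t[:,o]/.003); k=np.unique(bins)[3:-3]; e=np.array([[q*.003,f(t[bins==q,ax])] for q in k]); print(ax,f.__name__,np.degrees(np.arctan(np.polyfit(*e.T,1)[0])).round(1),np.median(e[:,1]).round(4))
print('      ',' '.join('%4d'%(100*y) for y in np.arange(.24,-.5,-.04)))
for x in np.arange(.84,.3,-.03):
    print('%.2f'%x,' '.join('%4d'%(1000*np.max(c[(abs(c[:,0]-x)<.015)&(abs(c[:,1]-y)<.02),2],initial=-.001)) for y in np.arange(.24,-.5,-.04)))
E
```

```text
panel 3152 (array([ 460.3, -336. ]), array([136.1, 167. ]), 73.1) 0.022602750708310422
bench 0.007281327233792287 0.005715151294302916
tray (array([570.5,  47.8]), array([103.9,  71.6]), 0.2) [0.57048    0.04724462 0.0264703 ]
0 min 0.3 0.5202
0 max -1.1 0.6215
1 min -0.3 0.0129
1 max 0.3 0.082
         24   20   15   11    7    3    0   -4   -8  -12  -16  -20  -24  -28  -32  -36  -40  -44  -48
0.84   -1  327  327  323  321  319  316  312  311    6    9   64  300  511  508  399  393   -1    4
0.81   -1  320  319  317  314  312  312  307  306    7    7   34  362  392  392  379  604  606    6
0.78    4  314  313  310  309  307  306  303  110   28   26    7  371  366  382  487  612  610    7
0.75    5  307  306  305  302  298   21   20   51   24   27   31  368  364  448  489  457  244    7
0.72   -1    7  158   22   21   21   21   20    6   23   33   36  334  336  247  362  248  241    5
0.69   -1    4   65   21   19    5    7    7    6    5    6    8   67  100  243  249  241   98    7
0.66   -1    5    7    6    6    9    7    7    7    7    6    6   20  113  106   98  100  105   93
0.
[... 497 characters left out ...]

0.48   -1   -1    6    6    5    6    5    9    6   24   26    6    5   28   29   29   30    6    6
0.45   -1   -1    4    6    6    6   25   28   25   23   25    6    5   28   29   29   27    5    5
0.42   -1   -1   -1   21   24   30   33   24   23   24   24    5   23   32   28   28   26    6    6
0.39   -1   -1   -1   24   31   33   33   15   16   24   25    6   26   28   28   28   24    6    6
0.36   -1   -1   -1    6   24   10   16   13    9   24   24    9   16    6   25   26    6    6   42
0.33   -1   -1   -1    6   28   11   12    9    8   21   25   25    6    6    7    7    5    5   -1
0.30   -1   -1   -1    5   28    9    9    9   10   24   24   23    6    6    5    1   -1   -1   -1
```

```bash
python3 - <<'E'
from h import *
p=snap('top'); c,u,v=cloud(p)
for zl in(.03,.085):
  for x in np.arange(.54,.74,.02):
    b=c[(abs(c[:,0]-x)<.008)&(c[:,1]<-.17)&(c[:,1]>-.4)&(c[:,2]>zl)]; b=b[~((b[:,2]<.066)&(b[:,1]>-.25))]
    print(zl,'%.2f'%x, b[np.argmax(b[:,1])].round(3) if len(b) else None)
g=np.array([.5815,-.196]); X=np.array([np.cos(np.radians(73)),np.sin(np.radians(73))]); Y=np.array([-X[1],X[0]])
for o in(0,.015,.02):
    print(o,(g+X*o).round(4),[(g+X*(o+sx*.0375)+Y*sy*.095).round(3).tolist() for sx in(-1,1) for sy in(-1,1)])
for r in robot.silhouettes(p,'panel_top'):
    q,uu,vv=cloud(p,r['pixels']); q=q[abs(q[:,2]-.024)<.005]; print('panel',r['confidence'],rect(q),q.mean(0))
E
```

```text
0.03 0.54 None
0.03 0.56 [ 0.568 -0.287  0.032]
0.03 0.58 [ 0.586 -0.284  0.049]
0.03 0.60 [ 0.606 -0.278  0.036]
0.03 0.62 [ 0.626 -0.272  0.043]
0.03 0.64 [ 0.647 -0.268  0.042]
0.03 0.66 [ 0.665 -0.261  0.031]
0.03 0.68 [ 0.688 -0.256  0.034]
0.03 0.70 [ 0.707 -0.251  0.032]
0.03 0.72 [ 0.725 -0.251  0.06 ]
0.085 0.54 None
0.085 0.56 [ 0.564 -0.299  0.097]
0.085 0.58 [ 0.587 -0.293  0.087]
0.085 0.60 [ 0.608 -0.288  0.095]
0.085 0.62 [ 0.627 -0.283  0.097]
0.085 0.64 [ 0.647 -0.277  0.085]
0.085 0.66 [ 0.668 -0.272  0.094]
0.085 0.68 [ 0.688 -0.268  0.092]
0.085 0.70 [ 0.708 -0.261  0.093]
0.085 0.72 [ 0.724 -0.256  0.091]
0 [ 0.5815 -0.196 ] [[0.661, -0.26], [0.48, -0.204], [0.683, -0.188], [0.502, -0.132]]
0.015 [ 0.5859 -0.1817] [[0.666, -0.245], [0.484, -0.19], [0.688, -0.174], [0.506, -0.118]]
0.02 [ 0.5873 -0.1769] [[0.667, -0.241], [0.486, -0.185], [0.689, -0.169], [0.507, -0.113]]
panel 0.94 (array([ 445. , -334.5]), array([129.5, 137.1]), 73.0) [ 0.44109913 -0.33254041  0.02280239]
panel 0.7 (array([ 751.6, -140.5]), array([53.4, 55.7]), 54.4) [ 0.7519257  -0.13968651  0.02080882]
```

```bash
python3 - <<'E'
import numpy as np
a=np.radians(np.linspace(76.4,-16.9,19)); r=np.r_[np.linspace(649.5,613.5,5),[613.5]*14]
P=np.round(np.c_[r*np.cos(a),r*np.sin(a)]); print(np.diff(P,axis=0).astype(int).tolist())
E
```

```text
[[53, -25], [51, -29], [46, -33], [43, -37], [44, -34], [42, -37], [37, -41], [34, -44], [30, -47], [25, -49], [21, -51], [16, -54], [11, -54], [6, -55], [1, -55], [-3, -56], [-9, -55], [-14, -53]]
```

Call:
apply_moves(steps=[[53,-25,0,0,0,-5.2,0],[51,-29,0,0,0,-5.2,0],[46,-33,0,0,0,-5.2,0],[43,-37,0,0,0,-5.2,0],[44,-34,0,0,0,-5.2,0],[42,-37,0,0,0,-5.2,0],[37,-41,0,0,0,-5.2,0],[34,-44,0,0,0,-5.2,0],[30,-47,0,0,0,-5.2,0]])

```text
clock: 2.42
tool_pos: [0.5335, 0.3034, 0.2032]
orientation: [1.583, 2.713, 0.0]
contact_force: [0.0, 0.3, 0.0]
grip_width: 1.001
grasp_force: 0.0
```

Call:
apply_moves(steps=[[25,-49,0,0,0,-5.2,0],[21,-51,0,0,0,-5.2,0],[16,-54,0,0,0,-5.2,0],[11,-54,0,0,0,-5.2,0],[6,-55,0,0,0,-5.2,0],[1,-55,0,0,0,-5.2,0],[-3,-56,0,0,0,-5.2,0],[-9,-55,0,0,0,-5.2,0],[-14,-53,0,0,0,-5.1,0],[0,0,0,0,0,0,0]])

```text
clock: 3.68
tool_pos: [0.5845, -0.1832, 0.2038]
orientation: [2.534, 1.854, -0.001]
contact_force: [0.0, 0.7, -0.3]
grip_width: 1.001
grasp_force: 0.0
```

```bash
cat >> h.py <<'E'
from scipy.spatial.transform import Rotation as R
def st():
    s=robot.read_state(); M=R.from_rotvec(s['orientation']).as_matrix()
    print('t%.2f'%s['clock'],'tcp',(s['tool_pos']*1000).round(1),'ax',M[:,2].round(4),'yaw_y %.2f'%np.degrees(np.arctan2(M[1,1],M[0,1])),'F',s['contact_force'].round(1),'T',s['wrist_torque'].round(2),'w %.3f g %.1f'%(s['grip_width'],s['grasp_force']),s['joints'].round(2)); return s
E
python3 -c "
from h import *
st()"
```

```text
t3.67 tcp [ 584.5 -183.2  203.8] ax [ 3.e-04 -2.e-03 -1.e+00] yaw_y -17.60 F [ 0.   0.7 -0.3] T [-0.03  0.04  0.04] w 1.001 g 0.0 [-0.38  0.31  0.76  1.59 -0.22  1.33  0.1 ]
```

Call:
apply_moves(steps=[[2,4.5,-40,0,0,0.6,0],[0,0,-40,0,0,0,0],[0,0,-30,0,0,0,0],[0,0,-25,0,0,0,0],[0,0,0,0,0,0,0]])

```text
clock: 4.3
tool_pos: [0.5874, -0.1714, 0.0665]
orientation: [-2.513, -1.88, 0.004]
contact_force: [-0.6, -0.3, 1.0]
grip_width: 1.0
grasp_force: 0.0
```

```bash
python3 -c "
from h import *
st()
p=snap('top'); cv2.imwrite('pics/g.png',cv2.resize(p['img'][170:290,200:360,::-1],None,fx=4,fy=4))"
```

```text
t4.30 tcp [ 587.4 -171.4   66.5] ax [-3.5e-03  6.0e-04 -1.0e+00] yaw_y -16.39 F [-0.6 -0.3  1. ] T [-0.06  0.08 -0.04] w 1.000 g 0.0 [-0.34  0.43  0.7   1.74 -0.31  1.08  0.18]
```

View pics/g.png

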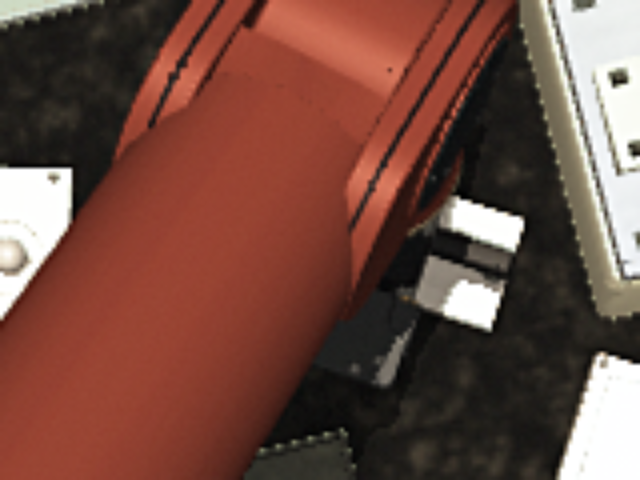

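The arm hides most of the lifter, but its heel is still visible at about (470,265). I'll correct the small offset and go down.

Call:
apply_moves(steps=[[-0.5,-7,0,0,0,-0.5,0],[0,0,0,0,0,0,0]])

```text
clock: 4.6
tool_pos: [0.5885, -0.1808, 0.0694]
orientation: [2.525, 1.867, 0.002]
contact_force: [0.2, 0.5, 0.4]
grip_width: 1.0
grasp_force: 0.0
```

Call:
apply_moves(steps=[[0,0,-15,0,0,0,0],[0,0,-13,0,0,0,0],[0,0,0,0,0,0,0],[0,0,0,0,0,0,0]])

```text
clock: 5.1
tool_pos: [0.5879, -0.1798, 0.04]
orientation: [-2.525, -1.869, 0.001]
contact_force: [0.1, -0.1, 0.8]
grip_width: 0.999
grasp_force: 0.0
```

```bash
python3 -c "
from h import *
st()"
```

```text
t5.10 tcp [ 587.9 -179.8   40. ] ax [-3.e-04 -1.e-04 -1.e+00] yaw_y -16.97 F [ 0.1 -0.1  0.8] T [-0.16  0.08  0.  ] w 0.999 g 0.0 [-0.31  0.47  0.69  1.76 -0.34  1.03  0.2 ]
```

Call:
apply_moves(steps=[[-1,0.5,-3,0,0,0,60],[0,0,0,0,0,0,130],[0,0,0,0,0,0,180],[0,0,0,0,0,0,220],[0,0,0,0,0,0,255],[0,0,0,0,0,0,255],[0,0,0,0,0,0,255]], newtons=55)

```text
clock: 5.98
tool_pos: [0.587, -0.1792, 0.0372]
orientation: [-2.525, -1.869, 0.0]
contact_force: [-0.2, 0.2, 1.0]
grip_width: 0.289
grasp_force: 0.0
```

```bash
python3 -c "
from h import *
st()"
```

```text
t5.97 tcp [ 587.  -179.2   37.2] ax [-0.  0. -1.] yaw_y -16.97 F [-0.2  0.2  1. ] T [-0.09  0.11  0.01] w 0.289 g 0.0 [-0.31  0.47  0.69  1.76 -0.34  1.03  0.2 ]
```

Call:
apply_moves(steps=[[0,0,0,0,0,0,255],[0,0,0,0,0,0,255],[0,0,0,0,0,0,255],[0,0,0,0,0,0,255]])

```text
clock: 6.48
tool_pos: [0.587, -0.1792, 0.0372]
orientation: [2.525, 1.869, 0.0]
contact_force: [-0.2, -1.0, 0.4]
grip_width: 0.009
grasp_force: 0.3
```

```bash
python3 -c "
from h import *
st()"
```

```text
t6.47 tcp [ 587.  -179.2   37.2] ax [ 1.e-04 -0.e+00 -1.e+00] yaw_y -16.97 F [-0.2 -1.   0.4] T [-0.11  0.08  0.01] w 0.009 g 0.3 [-0.31  0.47  0.69  1.76 -0.34  1.03  0.2 ]
```

The gripper shut on nothing, so I need to look before doing anything else.

```bash
python3 -c "
from h import *
s=st()
p=snap('top'); q=snap('side')
a=cv2.resize(p['img'][170:290,200:360,::-1],(640,480)); b=cv2.resize(q['img'][150:300,260:460,::-1],(640,480))
cv2.imwrite('pics/g2.png',cv2.resize(np.hstack([a,b]),(800,300)))
c,u,v=cloud(p); m=(abs(c[:,0]-.56)<.05)&(abs(c[:,1]+.22)<.04)&(c[:,2]>.045)&(c[:,2]<.066); print(m.sum(),c[m].mean(0),rect(c[m]))
print(proj(p,s['tool_pos']),proj(q,s['tool_pos']))
r=robot.silhouettes(p,'lifter'); print([(x['confidence'],x['rect'],rect(cloud(p,x['pixels'])[0])) for x in r])
"
```

```text
t6.47 tcp [ 587.  -179.2   37.2] ax [ 1.e-04 -0.e+00 -1.e+00] yaw_y -16.97 F [-0.2 -1.   0.4] T [-0.11  0.08  0.01] w 0.009 g 0.3 [-0.31  0.47  0.69  1.76 -0.34  1.03  0.2 ]
100 [ 0.57212697 -0.22565407  0.0547483 ] (array([ 572.6, -226.1]), array([30.8, 16.1]), 72.9)
(np.float64(300.66555286164004), np.float64(227.65302591680904)) (np.float64(341.2840114806201), np.float64(255.72953400903268))
[(0.81, [309.5, 220.4, 331.1, 252.1], (array([ 575.2, -222.9]), array([39.1, 72.1]), 72.8))]
```

View pics/g2.png

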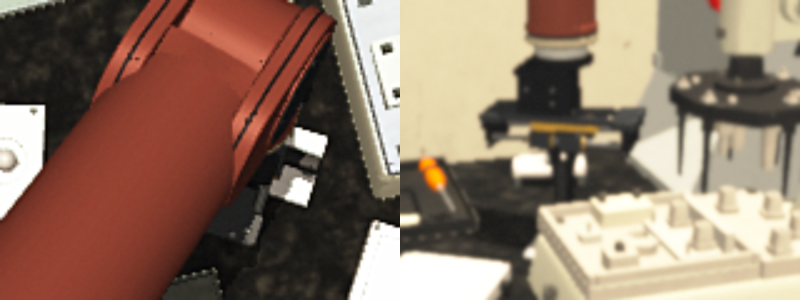

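```bash
python3 -c "
from h import *
s=robot.read_state(); q=snap('side'); t=s['tool_pos']
for dz in(-8,11,62):
    print(dz,proj(q,t+[0,0,dz/1000]))
c,u,v=cloud(q); m=(u>320)&(u<365)&(v>205)&(v<252)&(c[:,1]<-.1)
for r in range(206,252,4):
    k=m&(v==r)
    if k.any(): print(r,u[k].min(),u[k].max(),c[k].mean(0).round(3),c[k].min(0).round(3),c[k].max(0).round(3))
cv2.imwrite('pics/g3.png',cv2.resize(q['img'][190:270,290:390,::-1],(750,600),interpolation=cv2.INTER_CUBIC))
"
```

```text
-8 (np.float64(341.3198293893899), np.float64(258.6875860686638))
11 (np.float64(341.2418007066876), np.float64(251.64182836905917))
62 (np.float64(341.02759333152204), np.float64(232.29954024348))
206 321 364 [ 0.591 -0.19   0.169] [ 0.54  -0.208  0.162] [ 0.643 -0.169  0.174]
210 321 364 [ 0.59  -0.206  0.164] [ 0.54  -0.222  0.16 ] [ 0.64  -0.191  0.167]
214 325 364 [ 0.595 -0.2    0.152] [ 0.549 -0.22   0.141] [ 0.644 -0.168  0.158]
218 321 356 [ 0.581 -0.21   0.146] [ 0.539 -0.226  0.132] [ 0.624 -0.171  0.15 ]
222 324 364 [ 0.593 -0.217  0.138] [ 0.546 -0.231  0.128] [ 0.639 -0.186  0.141]
226 333 348 [ 0.586 -0.187  0.118] [ 0.568 -0.195  0.112] [ 0.604 -0.169  0.12 ]
230 334 347 [ 0.586 -0.189  0.108] [ 0.57  -0.196  0.107] [ 0.601 -0.184  0.111]
234 335 347 [ 0.587 -0.187  0.098] [ 0.572 -0.194  0.093] [ 0.602 -0.175  0.1  ]
238 336 346 [ 0.587 -0.188  0.087] [ 0.574 -0.193  0.081] [ 0.599 -0.171  0.089]
242 337 345 [ 0.587 -0.188  0.077] [ 0.577 -0.193  0.073] [ 0.597 -0.178  0.079]
246 337 362 [ 0.599 -0.22   0.079] [ 0.577 -0.308  0.056] [ 0.629 -0.16   0.112]
250 338 364 [ 0.606 -0.246  0.078] [ 0.579 -0.315  0.046] [ 0.634 -0.164  0.105]
```

View pics/g3.png

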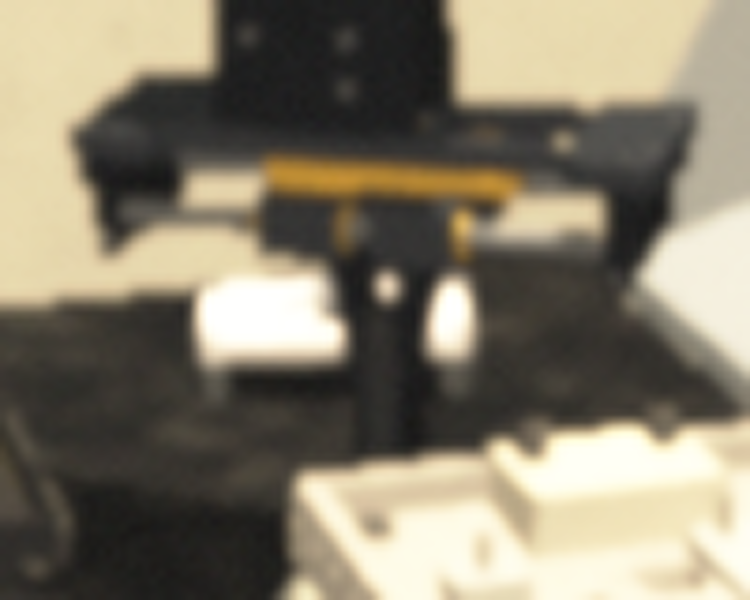

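The fingers are fully shut at the right x and y, so the height must be off. I'll raise the arm and measure the real fingertip height in the side camera.

Call:
apply_moves(steps=[[0,0,40,0,0,0,255],[0,0,40,0,0,0,255],[0,0,0,0,0,0,255],[0,0,0,0,0,0,255]])

```text
clock: 7.18
tool_pos: [0.5867, -0.1788, 0.1165]
orientation: [-2.524, -1.869, 0.0]
contact_force: [0.3, 0.0, -0.4]
grip_width: 0.004
grasp_force: 0.0
```

```bash
python3 -c "
from h import *
s=st(); q=snap('side'); t=s['tool_pos']
for dz in(-8,11,62):
    print(dz,proj(q,t+[0,0,dz/1000]))
c,u,v=cloud(q); m=(abs(c[:,0]-.587)<.02)&(abs(c[:,1]+.18)<.03)&(c[:,2]>.03)
for r in range(196,262,2):
    k=m&(v==r)
    if k.any(): print(r,u[k].min(),u[k].max(),c[k].mean(0).round(3))
"
```

```text
t7.17 tcp [ 586.7 -178.8  116.5] ax [-6.e-04  5.e-04 -1.e+00] yaw_y -16.96 F [ 0.3  0.  -0.4] T [-0.14  0.11 -0.04] w 0.004 g 0.0 [-0.35  0.38  0.73  1.7  -0.27  1.17  0.15]
-8 (np.float64(340.8277129632815), np.float64(228.63625455128542))
11 (np.float64(340.7446140051037), np.float64(221.22223947949988))
62 (np.float64(340.5163549182607), np.float64(200.85716695348344))
196 333 348 [ 0.587 -0.187  0.193]
198 333 347 [ 0.585 -0.185  0.187]
200 334 347 [ 0.586 -0.188  0.183]
202 334 346 [ 0.585 -0.188  0.178]
204 335 346 [ 0.586 -0.187  0.173]
206 335 346 [ 0.586 -0.187  0.168]
208 336 345 [ 0.586 -0.189  0.164]
210 336 345 [ 0.586 -0.188  0.159]
212 336 345 [ 0.586 -0.186  0.153]
214 336 345 [ 0.586 -0.186  0.148]
216 336 345 [ 0.586 -0.186  0.143]
218 336 343 [ 0.584 -0.19   0.139]
246 341 346 [ 0.593 -0.161  0.056]
248 340 346 [ 0.592 -0.173  0.056]
250 338 346 [ 0.589 -0.184  0.054]
252 337 337 [ 0.576 -0.201  0.056]
```

The fingertips really sit about 28 mm higher than the stated geometry: z ≈ 0.137 in the camera against 0.1085 expected. I'll open the gripper and go down accordingly, watching the force.

Call:
apply_moves(steps=[[0,0,0,0,0,0,0],[0,0,0,0,0,0,0],[0,0,-20,0,0,0,0],[0,0,-25,0,0,0,0],[0,0,-20,0,0,0,0],[0,0,-10,0,0,0,0],[0,0,0,0,0,0,0],[0,0,0,0,0,0,0]])

```text
clock: 8.22
tool_pos: [0.5875, -0.1794, 0.0428]
orientation: [2.524, 1.869, 0.001]
contact_force: [-0.1, -0.1, -0.5]
grip_width: 0.832
grasp_force: 0.0
```

Call:
apply_moves(steps=[[0,0,-8,0,0,0,0],[0,0,-8,0,0,0,0],[0,0,-8,0,0,0,0],[0,0,0,0,0,0,0],[0,0,0,0,0,0,0]])

```text
clock: 8.85
tool_pos: [0.587, -0.1793, 0.0182]
orientation: [2.525, 1.869, -0.0]
contact_force: [0.4, -0.3, -0.4]
grip_width: 1.0
grasp_force: 0.0
```

```bash
python3 -c "
from h import *
st()"
```

```text
t8.85 tcp [ 587.  -179.3   18.2] ax [-0.e+00 -1.e-04 -1.e+00] yaw_y -16.97 F [ 0.4 -0.3 -0.4] T [-0.14  0.05  0.01] w 1.000 g 0.0 [-0.3   0.49  0.68  1.78 -0.36  1.    0.22]
```

Call:
apply_moves(steps=[[0,0,-5,0,0,0,100],[0,0,-4,0,0,0,180],[0,0,0,0,0,0,255],[0,0,0,0,0,0,255],[0,0,0,0,0,0,255],[0,0,0,0,0,0,255],[0,0,0,0,0,0,255],[0,0,0,0,0,0,255]], newtons=55)

```text
clock: 9.85
tool_pos: [0.587, -0.1792, 0.0092]
orientation: [2.525, 1.869, 0.0]
contact_force: [1.8, -0.1, -1.9]
grip_width: 0.177
grasp_force: 55.1
```

```bash
python3 -c "
from h import *
st()"
```

```text
t9.85 tcp [ 587.  -179.2    9.2] ax [ 1.e-04 -0.e+00 -1.e+00] yaw_y -16.97 F [ 1.8 -0.1 -1.9] T [-0.18 -0.13  0.06] w 0.177 g 55.1 [-0.3   0.51  0.67  1.78 -0.37  0.98  0.22]
```

Call:
apply_moves(steps=[[0,0,6,0,0,0,255],[-4,0,0,0,0,4,255],[-4,0,0,0,0,4,255],[-4,0,0,0,0,4,255],[-4.4,0,0,0,0,5,255],[0,0,0,0,0,0,255],[0,0,0,0,0,0,255],[0,0,0,0,0,0,255]])

```text
clock: 10.85
tool_pos: [0.5708, -0.1791, 0.0152]
orientation: [2.222, 2.221, -0.0]
contact_force: [-0.1, -0.1, -1.1]
grip_width: 0.175
grasp_force: 55.0
```

```bash
python3 - <<'E'
from h import *
st()
p=snap('top'); c,u,v=cloud(p)
cv2.imwrite('pics/i1.png',cv2.resize(p['img'][170:290,170:350,::-1],(720,480)))
# tines: bright pixels in region between hand and tray
g=p['img'].min(2)[v,u]
m=(g>110)&(abs(c[:,0]-.57)<.06)&(c[:,1]>-.15)&(c[:,1]<0)&(c[:,2]<.03)
print(m.sum(),rect(c[m]) if m.sum()>3 else 0)
for lo,hi in((.58,.63),(.52,.562)):
    k=m&(c[:,0]>lo)&(c[:,0]<hi)
    if k.sum()>5: print(k.sum(),rect(c[k]),c[k].max(0),np.median(c[k],0))
r=robot.silhouettes(p,'lifter'); print([(x['confidence'],x['rect'],rect(cloud(p,x['pixels'])[0])) for x in r])
E
```

```text
t10.85 tcp [ 570.8 -179.1   15.2] ax [-0.e+00 -1.e-04 -1.e+00] yaw_y -0.02 F [-0.1 -0.1 -1.1] T [-0.1  -0.02  0.01] w 0.175 g 55.0 [-0.26  0.45  0.62  1.82 -0.31  0.97  0.48]
0 0
[(0.7, [316.7, 225.5, 328.4, 250.2], (array([ 570.3, -230. ]), array([26.8, 66.3]), 89.8))]
```

View pics/i1.png

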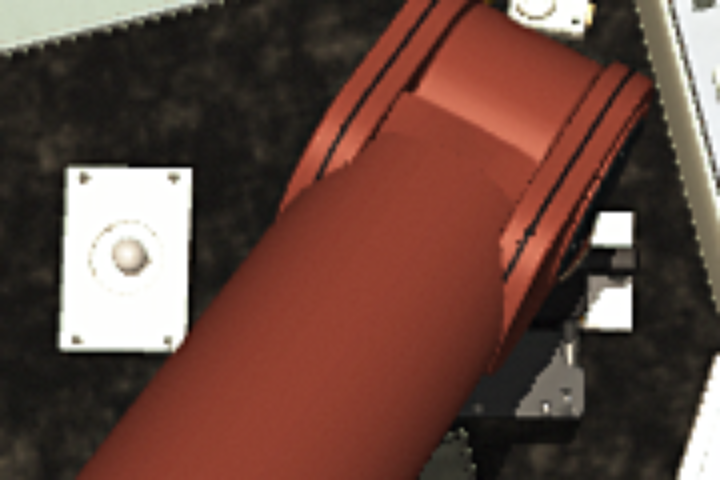

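The lifter is now at yaw ~90° on the tray's line, with its heel at x ≈ 0.570. Next is the insertion.

Call:
apply_moves(steps=[[0,15,0,0,0,0,255],[0,20,0,0,0,0,255],[0,20,0,0,0,0,255],[0,10,0,0,0,0,255],[0,0,0,0,0,0,255],[0,0,0,0,0,0,255]])

```text
clock: 11.7
tool_pos: [0.5706, -0.1148, 0.0153]
orientation: [2.221, 2.221, -0.0]
contact_force: [-0.4, -1.2, -1.6]
grip_width: 0.178
grasp_force: 55.0
```

```bash
python3 - <<'E'
from h import *
st()
p=snap('top'); c,u,v=cloud(p)
r=robot.silhouettes(p,'lifter')
for x in r[:1]:
    q,_,_=cloud(p,x['pixels']); print(rect(q)); 
    k=q[:,2]<.03; A=np.c_[q[k],np.ones(k.sum())]; print('foot z',np.median(q[k,2]),'handle z',np.median(q[~k,2]), q.min(0),q.max(0))
t=c[(abs(c[:,0]-.57)<.07)&(abs(c[:,1]-.048)<.06)&(c[:,2]>.02)&(c[:,2]<.032)]; print('tray',rect(t))
E
```

```text
t11.70 tcp [ 570.6 -114.8   15.3] ax [ 1.e-04 -4.e-04 -1.e+00] yaw_y -0.00 F [-0.4 -1.2 -1.6] T [-0.14  0.02 -0.02] w 0.178 g 55.0 [-0.38  0.42  0.61  1.86 -0.29  0.95  0.36]
(array([ 518.4, -513.5]), array([45.3, 29.1]), 86.0)
foot z 0.02214964845872347 handle z 0.03201762930169205 [ 0.50315497 -0.5359219   0.01018864] [ 0.53329547 -0.49081932  0.0350895 ]
tray (array([584.3,  70.5]), array([33.3, 80.7]), 81.5)
```

Call:
apply_moves(steps=[[0,8,0,0,0,0,255],[0,10,0,0,0,0,255],[0,10,0,0,0,0,255],[0,10,0,0,0,0,255],[0,0,0,0,0,0,255]])

```text
clock: 12.42
tool_pos: [0.5707, -0.0747, 0.0151]
orientation: [-2.218, -2.224, -0.0]
contact_force: [0.0, -0.0, -1.6]
grip_width: 0.182
grasp_force: 55.0
```

Call:
apply_moves(steps=[[0,10,0,0,0,0,255],[0,10,0,0,0,0,255],[0,10,0,0,0,0,255],[0,10,0,0,0,0,255],[0,6,0,0,0,0,255],[0,2,0,0,0,0,255],[0,0,0,0,0,0,255]])

```text
clock: 13.3
tool_pos: [0.5706, -0.0283, 0.0152]
orientation: [2.221, 2.222, -0.0]
contact_force: [0.2, -0.8, -1.8]
grip_width: 0.179
grasp_force: 55.0
```

```bash
python3 - <<'E'
from h import *
st()
p=snap('top'); q=snap('side')
a=cv2.resize(p['img'][180:280,150:310,::-1],(560,350),interpolation=cv2.INTER_CUBIC); b=cv2.resize(q['img'][205:265,290:380,::-1],(560,250)[:1]+(245,),interpolation=cv2.INTER_CUBIC)
cv2.imwrite('pics/i2.png',np.vstack([a,b]))
E
```

```text
t13.30 tcp [570.6 -28.3  15.2] ax [ 0.e+00 -1.e-04 -1.e+00] yaw_y 0.03 F [ 0.2 -0.8 -1.8] T [-0.11  0.04  0.03] w 0.179 g 55.0 [-0.52  0.39  0.59  1.88 -0.27  0.94  0.2 ]
```

View pics/i2.png

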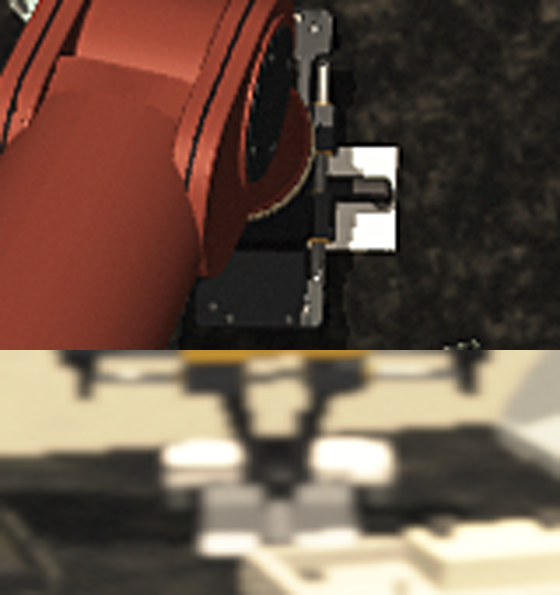

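The fork sits centred and level under the tray. I'll advance another 5 mm and lift gently.

Call:
apply_moves(steps=[[0,3,0,0,0,0,255],[0,2.5,0,0,0,0,255],[0,0,4,0,0,0,255],[0,0,2,0,0,0,255],[0,0,1,0,0,0,255],[0,0,1,0,0,0,255],[0,0,1,0,0,0,255],[0,0,2,0,0,0,255],[0,0,3,0,0,0,255],[0,0,0,0,0,0,255]], newtons=60)

```text
clock: 14.65
tool_pos: [0.5707, -0.0227, 0.0294]
orientation: [2.221, 2.222, 0.0]
contact_force: [-0.2, 0.1, -4.1]
grip_width: 0.174
grasp_force: 60.0
```

Call:
apply_moves(steps=[[0,0,4,0,0,0,255],[0,0,6,0,0,0,255],[0,0,8,0,0,0,255],[0,0,10,0,0,0,255],[0,0,8,0,0,0,255],[0,0,5,0,0,0,255],[0,0,2,0,0,0,255],[0,0,0,0,0,0,255]])

```text
clock: 15.65
tool_pos: [0.5705, -0.0226, 0.0721]
orientation: [-2.221, -2.222, 0.0]
contact_force: [-0.8, 1.1, -4.0]
grip_width: 0.179
grasp_force: 60.0
```

```bash
cat >> h.py <<'E'
def look(cx,cy,f=None):
    q=snap('side'); p=snap('top')
    for n,k in(('side',q),('top',p)):
        for t in('tray_mid','lifter','ball_center'):
            for r in robot.silhouettes(k,t)[:1]:
                c,u,v=cloud(k,r['pixels']); c=c[(abs(c[:,0]-cx)<.12)&(abs(c[:,1]-cy)<.2)]
                if len(c)>8: print(n,t,round(r['confidence'],2),r['rect'],len(c),'med',np.median(c,0).round(4),'lo',np.percentile(c,2,axis=0).round(3),'hi',np.percentile(c,98,axis=0).round(3))
    return p,q
E
python3 - <<'E'
from h import *
st(); p,q=look(.57,.0)
E
```

```text
t15.65 tcp [570.5 -22.6  72.1] ax [-1.e-04  0.e+00 -1.e+00] yaw_y 0.03 F [-0.8  1.1 -4. ] T [-0.24  0.08 -0.05] w 0.179 g 60.0 [-0.56  0.32  0.62  1.84 -0.21  1.05  0.14]
side tray_mid 0.8 [317.0, 213.5, 351.9, 226.3] 190 med [0.5722 0.035  0.075 ] lo [0.52  0.007 0.054] hi [0.621 0.079 0.077]
side lifter 0.84 [320.5, 204.1, 346.5, 235.4] 473 med [ 0.5705 -0.0465  0.0692] lo [ 0.538 -0.089  0.066] hi [0.603 0.003 0.12 ]
top lifter 0.82 [238.4, 219.8, 256.3, 247.7] 530 med [ 0.5661 -0.0661  0.0683] lo [ 0.538 -0.086  0.063] hi [ 0.601 -0.045  0.121]
```

```bash
cat >> h.py <<'E'
def tilt(q,x0,y0,z0):
    c,u,v=cloud(q)
    for n,dx,y1,y2,zz in(('tray',.05,.012,.08,.075-.063),('foot',.033,-.088,-.05,.004)):
        k=(abs(c[:,0]-x0)<dx)&(c[:,1]-y0>y1-0)&(c[:,1]-y0<y2)&(abs(c[:,2]-z0-zz)<.006); b=c[k]
        if k.sum()>30:
            s,_,_,_=np.linalg.lstsq(np.c_[b[:,:2]-b[:,:2].mean(0),np.ones(len(b))],b[:,2],rcond=None); print(n,k.sum(),'slope deg x,y',np.degrees(s[:2]).round(2),'z',s[2].round(4),'ctr',b.mean(0).round(4),'rng',b.min(0).round(3),b.max(0).round(3))
E
python3 - <<'E'
from h import *
q=snap('side'); p=snap('top')
tilt(q,.5705,0,.0629); tilt(p,.5705,0,.0629)
E
```

```text
tray 138 slope deg x,y [0.09 0.91] z 0.0752 ctr [0.5719 0.0481 0.0752] rng [0.522 0.012 0.069] [0.62  0.08  0.077]
foot 127 slope deg x,y [-0.15  1.39] z 0.0678 ctr [ 0.5701 -0.0736  0.0678] rng [ 0.538 -0.088  0.064] [ 0.603 -0.05   0.073]
foot 358 slope deg x,y [-0.22 -0.7 ] z 0.0674 ctr [ 0.5687 -0.0684  0.0674] rng [ 0.538 -0.086  0.061] [ 0.603 -0.05   0.073]
```

Call:
apply_moves(steps=[[-4,0,2,0,0,0,255],[-8,0,4,0,0,0,255],[-14,0,7,0,0,0,255],[-18,0,9,0,0,0,255],[-21,0,10,0,0,0,255],[-21,0,10,0,0,0,255],[-18,0,9,0,0,0,255],[-14,0,6,0,0,0,255],[-8,0,4,0,0,0,255],[-4,0,2,0,0,0,255]])

```text
clock: 17.4
tool_pos: [0.4403, -0.0226, 0.1355]
orientation: [-2.221, -2.222, -0.001]
contact_force: [0.5, -0.2, -4.0]
grip_width: 0.177
grasp_force: 60.0
```

```bash
python3 - <<'E'
from h import *
s=st()
E
```

```text
t17.40 tcp [440.3 -22.6 135.5] ax [ 6.e-04  7.e-04 -1.e+00] yaw_y 0.03 F [ 0.5 -0.2 -4. ] T [-0.26  0.04 -0.07] w 0.177 g 60.0 [-0.68 -0.09  0.61  2.06  0.05  1.15 -0.09]
```

Call:
apply_moves(steps=[[0,-4,0,0,0,0,255],[0,-8,0,0,0,0,255],[0,-13,0,0,0,0,255],[0,-18,0,0,0,0,255],[0,-22,0,0,0,0,255],[0,-25,0,0,0,0,255],[0,-25,0,0,0,0,255],[0,-20,0,0,0,0,255],[0,-12,0,0,0,0,255],[0,-5,0,0,0,0,255]])

```text
clock: 18.65
tool_pos: [0.4404, -0.1755, 0.135]
orientation: [-2.222, -2.221, 0.001]
contact_force: [-0.2, 0.6, -3.7]
grip_width: 0.179
grasp_force: 60.0
```

```bash
python3 - <<'E'
from h import *
s=st(); y=s['tool_pos'][1]+.0226; q=snap('side'); tilt(q,s['tool_pos'][0],y,s['tool_pos'][2]-.0092)
E
```

```text
t18.65 tcp [ 440.4 -175.5  135. ] ax [-4.e-04 -3.e-04 -1.e+00] yaw_y -0.03 F [-0.2  0.6 -3.7] T [-0.2  -0.02  0.02] w 0.179 g 60.0 [-0.52 -0.    0.82  2.    0.    1.15  0.3 ]
tray 164 slope deg x,y [0.3 0.7] z 0.1377 ctr [ 0.4442 -0.1064  0.1377] rng [ 0.391 -0.141  0.132] [ 0.49  -0.073  0.14 ]
foot 158 slope deg x,y [-0.05  1.48] z 0.1304 ctr [ 0.4409 -0.2263  0.1304] rng [ 0.408 -0.241  0.127] [ 0.473 -0.203  0.135]
```

Call:
apply_moves(steps=[[0,-5,0,0,0,0,255],[0,-10,0,0,0,0,255],[0,-15,0,0,0,0,255],[0,-18,0,0,0,0,255],[0,-18,0,0,0,0,255],[0,-18,0,0,0,0,255],[0,-15,0,0,0,0,255],[0,-10,0,0,0,0,255],[0,-5,0,0,0,0,255],[0,0,0,0,0,0,255]])

```text
clock: 19.95
tool_pos: [0.4406, -0.2887, 0.1351]
orientation: [-2.221, -2.222, 0.0]
contact_force: [-0.4, -0.5, -4.1]
grip_width: 0.178
grasp_force: 60.0
```

```bash
python3 - <<'E'
from h import *
s=st()
E
```

```text
t19.95 tcp [ 440.6 -288.7  135.1] ax [-2.e-04 -0.e+00 -1.e+00] yaw_y 0.02 F [-0.4 -0.5 -4.1] T [-0.25  0.09  0.  ] w 0.178 g 60.0 [-0.34  0.17  0.93  1.89 -0.15  1.15  0.65]
```

Call:
apply_moves(steps=[[0,-5,0,0,0,0,255],[0,-10,0,0,0,0,255],[0,-15,0,0,0,0,255],[0,-18,0,0,0,0,255],[0,-18,0,0,0,0,255],[0,-18,0,0,0,0,255],[0,-15,0,0,0,0,255],[0,-10,0,0,0,0,255],[0,-5,0,0,0,0,255],[0,0,0,0,0,0,255]])

```text
clock: 21.2
tool_pos: [0.4405, -0.4028, 0.1351]
orientation: [-2.221, -2.222, 0.0]
contact_force: [-0.7, 0.3, -4.0]
grip_width: 0.178
grasp_force: 60.0
```

Call:
apply_moves(steps=[[0,0,0,0,0,0,255],[0,0,0,0,0,0,255],[0,0,0,0,0,0,255],[0,0,0,0,0,0,255]])

```text
clock: 21.7
tool_pos: [0.4407, -0.4025, 0.1352]
orientation: [2.221, 2.222, 0.0]
contact_force: [-0.1, -0.9, -3.7]
grip_width: 0.178
grasp_force: 60.0
```

```bash
python3 - <<'E'
from h import *
s=st(); y=s['tool_pos'][1]+.0226; p,q=look(.44,-.35); tilt(q,s['tool_pos'][0],y,s['tool_pos'][2]-.0092); tilt(p,s['tool_pos'][0],y,s['tool_pos'][2]-.0092)
a=cv2.resize(q['img'][180:320,200:400,::-1],(640,448),interpolation=cv2.INTER_CUBIC)
b=cv2.resize(p['img'][220:340,300:440,::-1],(160,137)); b=np.pad(b,((0,311),(0,0),(0,0)))
cv2.imwrite('pics/f.png',np.hstack([a,b]))
E
```

```text
t21.70 tcp [ 440.7 -402.5  135.2] ax [ 1.e-04  1.e-04 -1.e+00] yaw_y 0.05 F [-0.1 -0.9 -3.7] T [-0.25  0.02 -0.01] w 0.178 g 60.0 [-0.07  0.37  0.92  1.72 -0.32  1.2   0.94]
side tray_mid 0.69 [247.5, 238.8, 299.5, 259.1] 456 med [ 0.4639 -0.3477  0.1375] lo [ 0.391 -0.37   0.115] hi [ 0.493 -0.306  0.139]
side lifter 0.67 [247.1, 229.2, 287.6, 273.1] 1047 med [ 0.4442 -0.4297  0.1313] lo [ 0.41  -0.468  0.128] hi [ 0.474 -0.376  0.183]
side ball_center 0.19 [246.6, 230.7, 289.5, 273.6] 1016 med [ 0.4442 -0.4312  0.1313] lo [ 0.409 -0.469  0.128] hi [ 0.473 -0.378  0.183]
top tray_mid 0.67 [351.8, 265.1, 390.9, 320.1] 1278 med [ 0.4571 -0.3235  0.1367] lo [ 0.402 -0.367  0.019] hi [ 0.493 -0.297  0.143]
top lifter 0.6 [351.4, 275.9, 397.0, 308.3] 89 med [ 0.4657 -0.3682  0.1357] lo [ 0.41  -0.376  0.126] hi [ 0.474 -0.287  0.147]
tray 307 slope deg x,y [-0.11  0.6 ] z 0.1375 ctr [ 0.4482 -0.3334  0.1375] rng [ 0.391 -0.368  0.132] [ 0.49  -0.3    0.139]
foot 290 slope deg x,y [0.07 0.5 ] z 0.1304 ctr [ 0.4408 -0.4524  0.1304] rng [ 0.408 -0.468  0.126] [ 0.474 -0.43   0.135]
tray 1013 slope deg x,y [1.06 0.59] z 0.137 ctr [ 0.4545 -0.3285  0.137 ] rng [ 0.394 -0.367  0.132] [ 0.491 -0.3    0.144]
```

View pics/f.png

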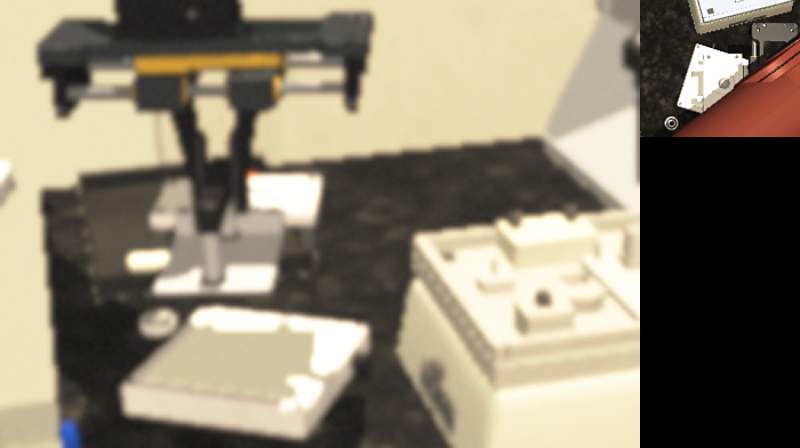

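```bash
python3 - <<'E'
from h import *
p=snap('top'); c,u,v=cloud(p); k=(abs(c[:,0]-.441)<.03)&(abs(c[:,1]+.333)<.03)&(c[:,2]>.143)&(c[:,2]<.16)
print(proj(p,[.441,-.333,.144]),k.sum(),c[k].mean(0) if k.any() else 0)
s=st()
if abs(s['joint_velocities']).max()<.02: print(robot.finish_job())
E
```

```text
(np.float64(373.03975786493305), np.float64(291.9198982203535)) 76 [ 0.44009047 -0.33322669  0.14961394]
t22.15 tcp [ 440.6 -402.7  135.1] ax [-0.e+00 -1.e-04 -1.e+00] yaw_y 0.03 F [ 0.3 -0.3 -3.9] T [-0.25  0.04  0.04] w 0.179 g 60.0 [-0.07  0.37  0.92  1.72 -0.32  1.2   0.94]
the job is handed in; nothing more can be done
None
```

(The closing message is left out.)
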